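# Put the spare air cap away in the push-push drawer

### The arm

A 6-joint arm with a two-finger parallel gripper is mounted at the origin on a cart in front of the work surface, level with it; the furniture and walls round the work are solid. World frame = base frame: x ahead of the robot, y to its left, z up, the work surface at z = 0. Lengths are in mm, angles in rad, forces in N, time in s.
With the tool pointing down it reaches from about 275 to 850 mm from the base axis. Payload 5.2 kg.
Tool frame: the origin (TCP) lies at the very end of the fingers, on their centre line; the grasp point (between the pads) lies grip_depth behind it (grip_depth is the distance from the TCP to the grasp point, in mm); z points along the fingers, y is the line along which they close (so a half turn about z gives the same grasp; the last joint's range is limited). The gripper opens to 85 mm and grips with 20 to 120 N. Pads are 22 mm wide; open, the fingers measure 114 mm over their backs; the gripper's body (76 mm by 85 mm) begins 54 mm behind the grasp point. The pads swing forward as they close: fully open they stand 13 mm farther back than shut.
Start: joints at [-0.203, 0.259, 1.535, -0, 1.348, -0.203], TCP at [550.005, 0.023, 231.31] pointing down, gripper open.
Joint ranges: [-3.14, 3.14], [-0.91, 2.08], [0.19, 2.58], [-1.22, 4.36], [0.22, 2.71], [-3.12, 3.12]. Speed limits (rad/s): [2.57, 2.57, 3.14, 3.14, 3.14, 3.14].

### API

Orientations are given as a unit quaternion [x, y, z, w].
In Python, from bench import read_state, grab_frame, close_job, boxes_of, outline_of, tip_of, grip_depth gives the robot as it stands.
- The arm moves only by the tool apply_moves, never from a script. Its argument "increments" is text: rows parted by semicolons, each of 7 numbers parted by spaces: the turn, a rotation vector about the world's x, y, z in degrees, then the shift along the world's x, y, z in m, then the closure in counts, from 0 (fully open) to 255 (shut). In form: rx ry rz x y z gripper; .... A call has exactly 10 rows; each row shifts and turns the commanded pose from where the row before left it; what a row does not reach is not made up. A row lasts 1/12 s, in which the tool goes at most 41.7 mm and 7.16 degrees, less where a joint would pass 70% of its speed; a pose out of reach is approached as far as the arm can. A call with a gripper value outside its range is refused whole. The fingers move at their own pace and stop on an object; "squeeze" is the grip in N (left out, the last holds). Time passes only in rows, so rows that do not move let the fingers close, or fill a call up. It gives the time, the measured TCP pose, the force, the opening and the grip force at its end, in the units of the state.
- read_state(): the state, without advancing time (a new reading comes with each control period).
- grab_frame(name): name is "scene" or "side" or "wrist"; returns a dict with "pixels" (400x640x3 uint8, red, green, blue), "camera_matrix" (3x3 intrinsics, pixels), "k1" (the pictures are not rectified: a ray, as slopes to the right and down, at radius r is drawn at 1 + k1 r^2 times it, then the intrinsics apply), "position" and "orientation" of the camera in the world. Camera axes: x right, y down, z forward; pixel columns grow to the right and rows downward; lengths in mm; the calibration is good to about 2 mm. A picture is of the moment at which its call begins. There is no depth.
- close_job(): hands the job in; it is judged then, once.
Trained networks look in a picture, given as the dict that the camera call returned (one of the last four; its "shot" number tells which), for a name from the list of things; names that differ only in an ending like _2 or _b are one class to them, and where a whole thing is asked for, a point or a joint stands for the part that bears it (a point fixed in the world has none). Each returns a list of dicts, best first, with "p" (0 to 1); they miss things now and then, are a little off and sometimes report something else, mostly with a low value. They report only what shows in the picture. A call takes as long as a camera call. They do not tell look-alikes from the thing itself.
- boxes_of(picture, label): "pixel" ([column, row] in pixels, amid what is visible of it).
- outline_of(picture, label): "mask" (400x640 bool, what is visible of it) and "pixel" ([column, row] in pixels, amid what is visible of it).
- tip_of(picture, label): "pixel" ([column, row] in pixels: a listed point, or the origin of a listed thing).
The state is a dict: "t": time; "joint_pos": joint angles; "qd": joint speeds; "tau": joint torques, N m; "tool_pos": TCP position; "ee_rot": TCP orientation; "wrist_force": force on the tool from outside, world axes, zero at the start; "torque": the same for the moment, N m; "opening": opening from 0.0 (shut) to 1.0 (fully open); "grasp_force": force on a finger pad.
Only numpy, scipy, OpenCV 4.12 (cv2) and the standard library are available. Lean on these libraries where they do the work, as an engineer would, in place of code of your own. Each camera call takes 0.05 s, during which the arm holds its last target. There are 200 camera calls.

### The job

Put the spare spray-gun air cap away in the little drawer unit: its drawer is held shut by a push-push catch, so press the drawer front in until you feel the stop and let go so that it springs open, set the air cap down upright in the drawer, and press the front in to the stop once more so that the drawer stays locked shut. Press gently, never forcing the catch against its stop, do not drop the cap, and leave the tin, the mixing cup and the tinter bottle standing where they are.

Things in the scene. Friction and masses are not known exactly. Their poses are not given: they have to be found in the camera images.
- unit: small grey drawer unit, fixed to the worktop, 192 deep x 130 wide x 66 mm high, black rubber mat on top. Origin on its underside on the middle line, 62 mm behind the open front edge of the housing; +x points from front to back (the way the drawer is pressed in), y across, z up. Front turned to the robot. (A rack stands left of the robot, edge 0.46 m up.)
- drawer (a joint): drawer position, m; grows as it comes out (unit's -x). 0 locked (start), 0.05 fully out, negative pressed beyond locked. From locked, pressing to the stop and letting go frees it: the spring drives it fully out. From out, the same locks it at 0. Ending over 1 mm short of the stop may change nothing. The stop lies 10 to 32 mm beyond locked (-0.010 to -0.032), hidden, new each time: feel it.
- drawer_face (a point): middle of the outer face of the blue drawer front (white ring), 34 mm above the worktop; moves with it, axes as the unit's. Panel 124 wide, 10 to 58 mm above the worktop, 43 mm proud of the housing when locked. Spring force against a press: 2 N out, 5 N at locked, 7 N before the stop, 1 N more at 30 mm/s; at the stop it rises steeply. Fingers pressing over 25 N break the catch.
- drawer_bed (a point): point on the flat floor of the white drawer tray, 14 mm above the worktop, on the middle line, 44 mm behind the front's outer face; moves with the drawer, axes as the unit's. With the drawer fully out the open space round it reaches 36 mm to the front panel (58 mm high over the worktop), 49 mm to the housing (66 mm high) and 51 mm each way in y (tray side walls, 18 mm high).
- cap: the spare air cap of a spray gun: tan horned top on a white knurled ring, 34 mm in diameter, 25 mm high, 50 g, standing loose on the worktop, right of the scale in the middle (fixed; round pan, display at its back up to 0.25 m high: carry the cap round its near side). Origin at the centre of its underside, z up.
- tin: bystander: small paint tin with an orange label, 68 mm in diameter, 79 mm high, standing on the left of the unit, towards its back; origin at the centre of its underside
- cup: bystander: clear plastic mixing cup, 72 mm in diameter, 95 mm high, 30 g, standing on the left of the unit, near its front; origin at the centre of its underside
- bottle: bystander: tinter bottle with red label and brown nozzle, 50 mm in diameter, 159 mm high, standing beyond the air cap; origin at the centre of its underside
Mind the look-alikes: they are no part of the job. Of the things that look like the cap, take the one that is farthest from the robot's base at the start.

How it is judged (in metres and radians):
On the way, in this order (a step that is already met when the one before it is completed fails the run):
1. the drawer is released: it stands out by at least 45 mm (value of joint drawer above 0.045 m), for 0.2 s.
2. the air cap stands upright on the floor of the open drawer, let go (x of cap in the frame of drawer_bed between -0.022 and 0.055 m and y of cap in the frame of drawer_bed between -0.036 and 0.036 m and z of cap in the frame of drawer_bed between -0.004 and 0.005 m and angle between cap's own z axis and vertical below 0.2 rad and value of joint drawer above 0.04 m and contact force between the fingers and cap below 0.05 N and linear speed of cap below 0.02 m/s), for 0.2 s.
3. the drawer is pressed in past its locked place (value of joint drawer below -0.006 m).
At the end, for the whole second after the job is handed in: The drawer is at rest, locked (joint within 3 mm of 0); the air cap stands upright (within 0.2 rad) on the drawer's floor (within 5 mm of it), inside the tray; tin, mixing cup and tinter bottle stand upright (within 0.2 rad) within 20 mm of where they stood (value of joint drawer between -0.003 and 0.003 m and velocity of joint drawer between -0.005 and 0.005 m/s and x of cap in the frame of drawer_bed between -0.022 and 0.055 m and y of cap in the frame of drawer_bed between -0.036 and 0.036 m and z of cap in the frame of drawer_bed between -0.004 and 0.005 m and angle between each of cap, tin, cup, bottle's own z axis and vertical below 0.2 rad and linear speed of cap below 0.02 m/s and distance of each of tin, cup, bottle from where it was at the start of the episode below 0.02 m); the robot touches nothing.
It fails at once if the drawer is pressed with more than 25 N (contact force between any of the fingers, the arm and drawer above 25 N).
It fails at once if the air cap is let fall from more than 40 mm above the drawer's floor or 55 mm above the worktop (contact force between cap and anything else below 0.001 N and height (world z) of cap above 0.055 m).
It fails at once if a bystander (tin, mixing cup, tinter bottle) is shoved more than 20 mm or tipped (distance of any of tin, cup, bottle from where it was at the start of the episode above 0.02 m or angle between any of tin, cup, bottle's own z axis and vertical above 0.3 rad).
It also fails if it takes over 72 s, if anything falls off the work surface, if the arm or the gripper's body presses on something with over 40 N, if the wrist force passes 120 N, or if a joint passes its speed limit or range.

## Working session

There is one attempt and no reset: what is moved stays moved. The work goes in short steps, Python scripts to look and compute and a tool call to move; the robot and the scene stay as the last step left them, time stands still between calls to the robot, and variables do not carry over. Pictures are saved under pics/ and viewed, at most 12 in all, crops included, and the job is handed in when it is done.

Besides the shell and the picture viewer there is one more tool, called after "Emit:" as name(argument=value, ...) on one line, values as JSON. apply_moves: Moves the arm, as the interface text tells. Its arguments: {"type":"object","properties":{"increments":{"type":"string"},"squeeze":{"type":"number"}},"required":["increments"]}

```bash
mkdir -p pics; cat > h.py <<'E'
import numpy as np, cv2
from bench import *
from scipy.spatial.transform import Rotation as R
def ray(f,px):
    K=np.array(f["camera_matrix"],float);k=f["k1"]
    d=np.array([(px[0]-K[0,2])/K[0,0],(px[1]-K[1,2])/K[1,1]]);u=d.copy()
    for _ in range(30): u=d/(1+k*(u@u))
    v=R.from_quat(f["orientation"]).apply([u[0],u[1],1.]) if np.shape(f["orientation"])==(4,) else np.array(f["orientation"])@[u[0],u[1],1.]
    return np.array(f["position"],float),v
def at_z(f,px,z):
    p,v=ray(f,px);return p+v*(z-p[2])/v[2]
def tri(obs):
    A=np.zeros((3,3));b=np.zeros(3)
    for f,px in obs:
        p,v=ray(f,px);v=v/np.linalg.norm(v);M=np.eye(3)-np.outer(v,v);A+=M;b+=M@p
    return np.linalg.solve(A,b)
def save(f,n,crop=None,s=1):
    im=f["pixels"][:,:,::-1]
    if crop: im=im[crop[1]:crop[3],crop[0]:crop[2]]
    cv2.imwrite("pics/"+n,cv2.resize(np.ascontiguousarray(im),None,fx=s,fy=s,interpolation=cv2.INTER_CUBIC))
E
python3 - <<'E'
from h import *
np.set_printoptions(precision=1,suppress=True)
print(read_state(),grip_depth)
z={"cap":0,"tin":0,"cup":0,"bottle":0,"drawer_face":34,"drawer_bed":14,"unit":0}
for n in["scene","side"]:
    f=grab_frame(n);save(f,n+"1.png");print(n,f["position"],f["orientation"])
    for l in z:
        for o in tip_of(f,l)[:5]: print(l,np.array(o["pixel"]),round(o["p"],2),at_z(f,o["pixel"],z[l]))
E
```

```text
{'t': 0.0, 'joint_pos': array([-0.2,  0.3,  1.5,  0. ,  1.3, -0.2]), 'qd': array([ 0., -0.,  0.,  0.,  0.,  0.]), 'tau': array([  0. , -44.6, -29.1,  -0. ,   0. ,  -0. ]), 'tool_pos': array([549.5,   0.2, 230.5]), 'ee_rot': array([ 0.7,  0.7, -0. , -0. ]), 'wrist_force': array([-0.4,  0.6, -0.9]), 'torque': array([ 0.,  0., -0.]), 'grasp_force': 0.0, 'opening': 0.9963406834938253} 18.700000000000003
scene [1125.1  418.7 1205.2] [ 0.4  0.9 -0.3 -0.1]
cap [340.3 252.1] 0.62 [611.1 114.8   0. ]
cap [265.8 139.8] 0.58 [ 379.3 -399.     0. ]
cap [249.2 153. ] 0.56 [ 468.1 -407.3    0. ]
cap [277.  155.1] 0.46 [ 413.9 -313.8    0. ]
tin [370.7 305.9] 0.66 [706.1 291.7   0. ]
cup [378.4 270.8] 0.96 [594.6 250.4   0. ]
bottle [229.4 175.6] 0.59 [ 592.5 -394.9    0. ]
drawer_face [345.5 237.5] 0.95 [572.4 107.3  34. ]
drawer_bed [334.4 255.6] 0.6 [638.4 110.   14. ]
unit [333.1 269. ] 0.95 [673.8 130.    0. ]
side [ -60.8 -895.   923.8] [ 0.9 -0.3  0.1 -0.4]
cap [333.1 297.8] 0.71 [ 398.1 -322.5    0. ]
cap [377.5 311.7] 0.57 [ 460.3 -415.9    0. ]
cap [347.8 320. ] 0.56 [ 387.7 -394.7    0. ]
cap [409.7 285.6] 0.2 [ 578.8 -400.6    0. ]
tin [303. 142.] 0.82 [717.6 292.1   0. ]
cup [279.8 156.7] 0.7 [602.5 260.3  -0. ]
bottle [409.  286.4] 0.6 [ 575.6 -401.5    0. ]
drawer_face [300.2 172.6] 0.7 [585.7 108.3  34. ]
drawer_bed [307.9 174.1] 0.88 [616.1 110.5  14. ]
```

```bash
python3 - <<'E'
import cv2,numpy as np
a=cv2.imread('pics/scene1.png');b=cv2.imread('pics/side1.png')
cv2.imwrite('pics/crop1.png',np.vstack([np.hstack([cv2.resize(a[100:200,200:330],(400,300),interpolation=2),cv2.resize(b[250:350,300:430],(400,300),interpolation=2)]),np.hstack([cv2.resize(a,(400,250)),cv2.resize(b,(400,250))])]))
E
```

```text
(no output)
```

View pics/crop1.png

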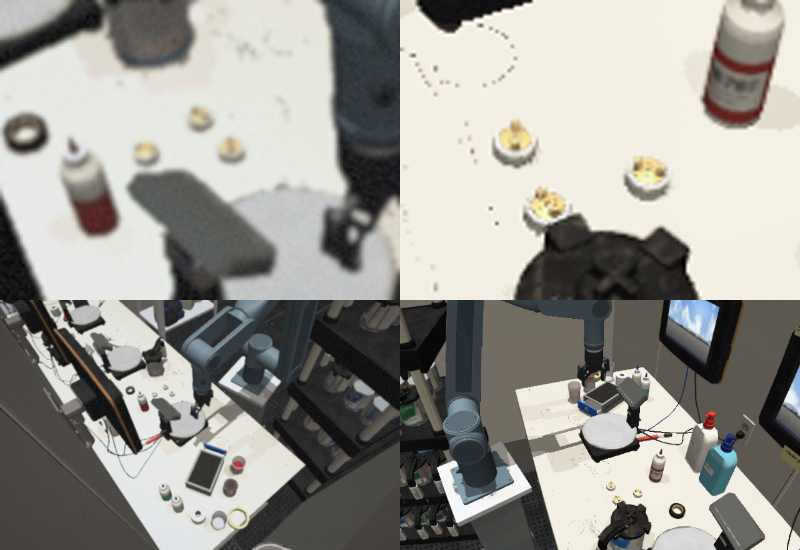

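View pics/scene1.png

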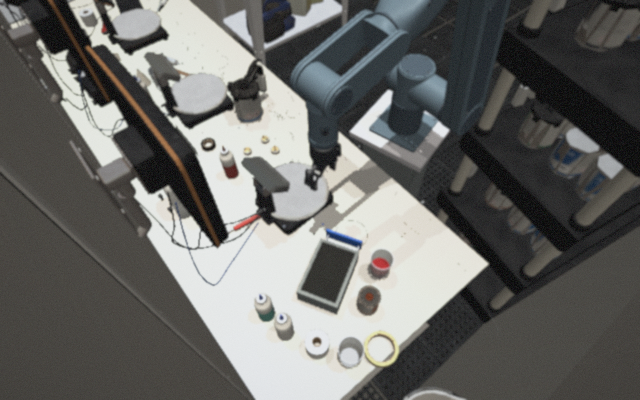

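View pics/side1.png

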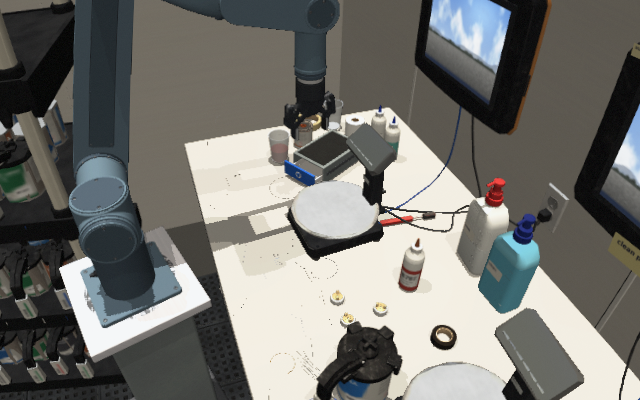

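Three look-alikes (scene pixels): A (266,140) at (385,-397), B (249,153) at (464,-411), C (277,155) at (406,-318). B is farthest from the base (620 mm vs 553/516), which the crop confirms as a tan/white cap nearest the bottle. The blue drawer front is at scene (345,238), and the unit is yawed about 12°.

Emit:
apply_moves(increments="0 0 -7 -0.008 0.009 -0.003 255;0 0 -7 -0.008 0.009 -0.003 255;0 0 -7 -0.008 0.009 -0.003 255;0 0 -7 -0.008 0.009 -0.003 255;0 0 -7 -0.008 0.009 -0.003 255;0 0 -7 -0.008 0.009 -0.003 255;0 0 -7 -0.008 0.009 -0.003 255;0 0 -7 -0.008 0.009 -0.003 255;0 0 -7 -0.008 0.009 -0.003 255;0 0 -7 -0.008 0.009 -0.003 255", squeeze=30)

```text
t: 1.63
tool_pos: [469.6, 90.4, 201.3]
ee_rot: [0.985, 0.171, 0.0, -0.0]
wrist_force: [-0.3, -0.3, -0.2]
opening: -0.004
grasp_force: 0.0
```

```bash
python3 - <<'E'
from h import *
np.set_printoptions(precision=1,suppress=True)
s=read_state();print(s["t"],s["tool_pos"],R.from_quat(s["ee_rot"]).as_matrix(),s["opening"])
z={"drawer_face":34,"drawer_bed":14,"unit":0,"cup":0}
F={n:grab_frame(n) for n in["wrist","scene","side"]}
save(F["wrist"],"w1.png")
for l in z:
    for n,f in F.items():
        for o in tip_of(f,l)[:1]: print(l,n,np.array(o["pixel"]),round(o["p"],2),at_z(f,o["pixel"],z[l]))
print(F["wrist"]["position"])
E
```

```text
1.6333 [469.6  90.4 201.3] [[ 0.9  0.3  0. ]
 [ 0.3 -0.9  0. ]
 [ 0.   0.  -1. ]] -0.004009652120597346
drawer_face wrist [346.5  85.7] 0.73 [576.6  98.5  34. ]
drawer_face scene [345.  236.7] 0.62 [570.9 104.4  34. ]
drawer_face side [298.  170.9] 0.57 [584.9 119.6  34. ]
drawer_bed wrist [344.8  43. ] 0.82 [618.8 114.4  14. ]
drawer_bed scene [338.4 251.2] 0.77 [618.  111.5  14. ]
drawer_bed side [309.6 175.4] 0.72 [616.8 101.9  14. ]
unit scene [331.5 270.8] 0.97 [681.8 129.4   0. ]
unit side [319.7 165.8] 0.7 [684.2 142.1   0. ]
cup wrist [217.5  23.6] 0.6 [595. 252.   0.]
cup scene [378.4 271.4] 0.75 [596.4 251.4   0. ]
cup side [280.3 158.1] 0.81 [599.6 252.3   0. ]
[531.4 112.4 343.8]
```

View pics/w1.png

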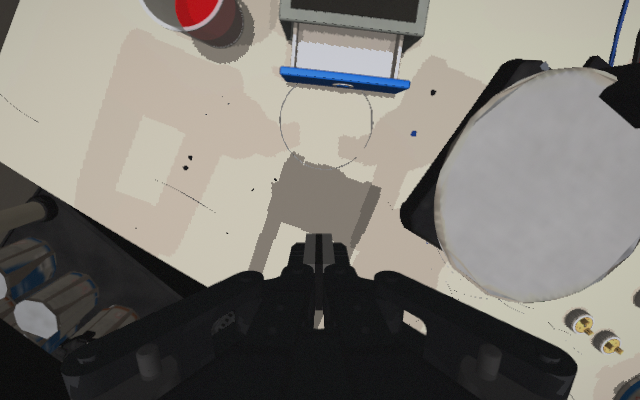

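The wrist view shows the blue front from (281,70) to (410,85), tilted relative to the tool. I'll compute its yaw from its top edge.

```bash
python3 - <<'E'
from h import *
np.set_printoptions(precision=1,suppress=True)
f=grab_frame("wrist");p=f["pixels"].astype(int)
m=(p[:,:,2]>p[:,:,0]+60)&(p[:,:,2]>p[:,:,1]+20);m[130:]=0;m[:,450:]=0;m[:,:250]=0
n,lab,st,_=cv2.connectedComponentsWithStats(m.astype('uint8'));i=1+np.argmax(st[1:,4]);m=lab==i
c=np.where(m.any(0))[0];print(c.min(),c.max())
cols=np.arange(c.min()+6,c.max()-5)
top=[np.where(m[:,x])[0].min() for x in cols];bot=[np.where(m[:,x])[0].max() for x in cols]
for nm,e,z in(("top",top,58),("bot",bot,10)):
    P=np.array([at_z(f,(x,y),z) for x,y in zip(cols,e)])[:,:2]
    d=np.polyfit(P[:,1],P[:,0],1);print(nm,z,P[0],P[-1],"yaw",np.degrees(np.arctan(-d[0])))
print(top[0],bot[0],top[-1],bot[-1])
E
```

```text
280 409
top 58 [569.6 158.4] [595.8  51.3] yaw 13.695895859256042
bot 10 [568.3 163.6] [598.9  37.7] yaw 13.665438986749649
67 75 81 89
```

Emit:
apply_moves(increments="0 0 -6.3 0.0066 0.0004 -0.0176 255;0 0 0 0.0066 0.0004 -0.0176 255;0 0 0 0.0066 0.0004 -0.0176 255;0 0 0 0.0066 0.0004 -0.0176 255;0 0 0 0.0066 0.0004 -0.0176 255;0 0 0 0.0066 0.0004 -0.0176 255;0 0 0 0.0066 0.0004 -0.0176 255;0 0 0 0.0066 0.0004 -0.0176 255;0 0 0 0.0066 0.0004 -0.0176 255;0 0 0 0.0066 0.0004 -0.0176 255")

```text
t: 3.27
tool_pos: [536.4, 94.1, 24.4]
ee_rot: [0.993, 0.119, 0.0, -0.0]
wrist_force: [0.1, 0.5, 0.2]
opening: -0.0
grasp_force: 0.0
```

```bash
python3 - <<'E'
from h import *
np.set_printoptions(precision=1,suppress=True)
s=read_state();print(s["tool_pos"],s["wrist_force"])
for n,l in(("wrist","drawer_face"),("side","drawer_face")):
    f=grab_frame(n)
    if n=="wrist": save(f,"w2.png")
    for o in tip_of(f,l)[:1]: print(l,n,np.array(o["pixel"]),round(o["p"],2),at_z(f,o["pixel"],34))
E
```

```text
[536.4  94.1  24.4] [0.1 0.5 0.2]
drawer_face wrist [324.7 177.4] 0.62 [577. 101.  34.]
drawer_face side [300.1 172.6] 0.74 [585.4 108.4  34. ]
```

Emit:
apply_moves(increments="0 0 0 0.0027 0.00065 0 255;0 0 0 0.0027 0.00065 0 255;0 0 0 0.0027 0.00065 0 255;0 0 0 0.0027 0.00065 0 255;0 0 0 0.0027 0.00065 0 255;0 0 0 0.0027 0.00065 0 255;0 0 0 0.0027 0.00065 0 255;0 0 0 0.0027 0.00065 0 255;0 0 0 0.0027 0.00065 0 255;0 0 0 0 0 0 255")

```text
t: 4.3
tool_pos: [561.0, 99.9, 25.3]
ee_rot: [0.993, 0.119, 0.0, 0.0]
wrist_force: [-0.1, -0.6, -0.2]
opening: 0.001
grasp_force: 0.0
```

```bash
python3 - <<'E'
from h import *
save(grab_frame("wrist"),"w3.png")
E
```

```text
(no output)
```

View pics/w3.png

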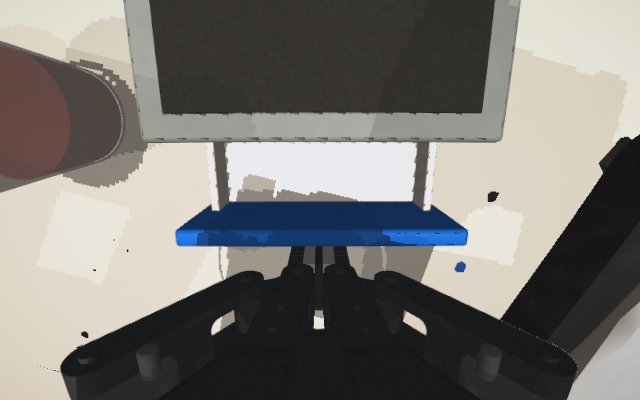

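The fingers are centred on the front (col 320 against panel centre 322) and square to it. Next I'll advance to contact.

Emit:
apply_moves(increments="0 0 0 0.00097 0.00024 0 255;0 0 0 0.00097 0.00024 0 255;0 0 0 0.00097 0.00024 0 255;0 0 0 0.00097 0.00024 0 255;0 0 0 0.00097 0.00024 0 255;0 0 0 0.00097 0.00024 0 255;0 0 0 0.00097 0.00024 0 255;0 0 0 0.00097 0.00024 0 255;0 0 0 0.00097 0.00024 0 255;0 0 0 0 0 0 255")

```text
t: 5.18
tool_pos: [568.1, 101.9, 25.2]
ee_rot: [0.993, 0.119, -0.001, 0.0]
wrist_force: [-4.3, -3.1, 3.6]
opening: -0.003
grasp_force: 2.5
```

Emit:
apply_moves(increments="0 0 0 0.00097 0.00024 0 255;0 0 0 0.00097 0.00024 0 255;0 0 0 0.00097 0.00024 0 255;0 0 0 0.00097 0.00024 0 255;0 0 0 0.00097 0.00024 0 255;0 0 0 0.00097 0.00024 0 255;0 0 0 0.00097 0.00024 0 255;0 0 0 0.00097 0.00024 0 255;0 0 0 0 0 0 255;0 0 0 0 0 0 255")

```text
t: 6.02
tool_pos: [575.6, 103.7, 25.2]
ee_rot: [0.993, 0.119, -0.001, 0.0]
wrist_force: [-5.3, -3.1, 4.6]
opening: -0.0
grasp_force: 2.9
```

Emit:
apply_moves(increments="0 0 0 0.00049 0.00012 0 255;0 0 0 0.00049 0.00012 0 255;0 0 0 0.00049 0.00012 0 255;0 0 0 0.00049 0.00012 0 255;0 0 0 0.00049 0.00012 0 255;0 0 0 0.00049 0.00012 0 255;0 0 0 0 0 0 255;0 0 0 0 0 0 255;0 0 0 0 0 0 255;0 0 0 0 0 0 255")

```text
t: 6.85
tool_pos: [578.4, 104.4, 25.2]
ee_rot: [0.993, 0.119, -0.001, 0.0]
wrist_force: [-5.0, -2.6, 4.7]
opening: 0.0
grasp_force: 3.1
```

Emit:
apply_moves(increments="0 0 0 0.00049 0.00012 0 255;0 0 0 0.00049 0.00012 0 255;0 0 0 0.00049 0.00012 0 255;0 0 0 0.00049 0.00012 0 255;0 0 0 0.00049 0.00012 0 255;0 0 0 0.00049 0.00012 0 255;0 0 0 0 0 0 255;0 0 0 0 0 0 255;0 0 0 0 0 0 255;0 0 0 0 0 0 255")

```text
t: 7.68
tool_pos: [581.0, 105.0, 25.2]
ee_rot: [0.993, 0.119, -0.002, 0.0]
wrist_force: [-6.2, -3.4, 5.4]
opening: -0.001
grasp_force: 3.5
```

Emit:
apply_moves(increments="0 0 0 0.00049 0.00012 0 255;0 0 0 0.00049 0.00012 0 255;0 0 0 0.00049 0.00012 0 255;0 0 0 0.00049 0.00012 0 255;0 0 0 0.00049 0.00012 0 255;0 0 0 0.00049 0.00012 0 255;0 0 0 0 0 0 255;0 0 0 0 0 0 255;0 0 0 0 0 0 255;0 0 0 0 0 0 255")

```text
t: 8.52
tool_pos: [581.9, 105.3, 25.1]
ee_rot: [0.993, 0.119, -0.004, 0.0]
wrist_force: [-12.2, -5.7, 10.0]
opening: 0.004
grasp_force: 6.7
```

Stop felt: only 0.9 mm of 3 mm was made, at 13 N. Releasing.

Emit:
apply_moves(increments="0 0 0 -0.0049 -0.0012 0 255;0 0 0 -0.0097 -0.0024 0 255;0 0 0 -0.0117 -0.0028 0 255;0 0 0 -0.0117 -0.0028 0 255;0 0 0 -0.0117 -0.0028 0 255;0 0 0 -0.0117 -0.0028 0 255;0 0 0 -0.0117 -0.0028 0 255;0 0 0 -0.0117 -0.0028 0 255;0 0 0 -0.0117 -0.0028 0.01 255;0 0 0 0 0 0.01 255")

```text
t: 9.35
tool_pos: [486.6, 82.9, 44.9]
ee_rot: [0.993, 0.119, -0.002, -0.0]
wrist_force: [-0.3, 0.2, -0.0]
opening: -0.002
grasp_force: 0.0
```

```bash
python3 - <<'E'
from h import *
np.set_printoptions(precision=1,suppress=True)
s=read_state();print(s["t"],s["tool_pos"],s["wrist_force"])
f=grab_frame("wrist");save(f,"w4.png")
for l,z in(("drawer_face",34),("drawer_bed",14)):
  for o in tip_of(f,l)[:1]: print(l,np.array(o["pixel"]),round(o["p"],2),at_z(f,o["pixel"],z))
E
```

```text
9.35 [486.6  82.9  44.9] [-0.3  0.2 -0. ]
drawer_face [326.2 167.3] 0.95 [529.2  89.1  34. ]
drawer_bed [322.7  86.2] 0.8 [571.  101.1  14. ]
```

View pics/w4.png

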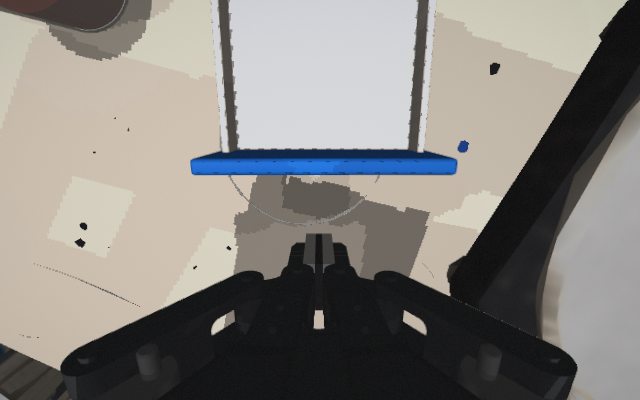

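The drawer has sprung fully out (blue front at row 165, face about x=529, against 577 locked). Next, the cap.

Emit:
apply_moves(increments="0 0 0 -0.018 -0.02 0.03 100;0 0 0 -0.018 -0.02 0.03 70;0 0 0 -0.018 -0.02 0.03 70;0 0 0 0 -0.04 0.005 70;0 0 0 0 -0.04 0.005 70;0 0 0 0 -0.04 0.005 70;0 0 0 0 -0.04 0.005 70;0 0 0 0 -0.04 0.005 70;0 0 0 0 -0.04 0.005 70;0 0 0 0 -0.04 0.005 70")

```text
t: 10.33
tool_pos: [435.7, -259.8, 170.7]
ee_rot: [0.993, 0.119, 0.001, 0.001]
wrist_force: [0.9, -0.2, -0.4]
opening: 0.727
grasp_force: 0.0
```

Emit:
apply_moves(increments="0 0 0 0 -0.03 0 70;0 0 0 0 -0.03 0 70;0 0 0 0 -0.03 0 70;0 0 0 0 -0.03 0 70;0 0 0 0 -0.015 0 70;0 0 0 0 -0.01 0 70;0 0 0 0 0 0 70;0 0 0 0 0 0 70;0 0 0 0 0 0 70;0 0 0 0 0 0 70")

```text
t: 11.17
tool_pos: [435.4, -400.7, 170.3]
ee_rot: [0.993, 0.12, -0.0, -0.0]
wrist_force: [-0.1, -0.2, -0.3]
opening: 0.722
grasp_force: 0.0
```

```bash
python3 - <<'E'
from h import *
np.set_printoptions(precision=1,suppress=True)
s=read_state();print(s["t"],s["tool_pos"],s["wrist_force"],s["opening"])
f=grab_frame("wrist");save(f,"w5.png")
for l,z in(("cap",0),("bottle",0)):
  for o in tip_of(f,l)[:4]: print(l,np.array(o["pixel"]),round(o["p"],2),at_z(f,o["pixel"],z))
for o in outline_of(f,"cap")[:4]:
  (c,r)=cv2.minEnclosingCircle(np.argwhere(o["mask"])[:,::-1].astype(np.float32));print(c,r,round(o["p"],2),at_z(f,c,12))
E
```

```text
11.1667 [ 435.4 -400.7  170.3] [-0.1 -0.2 -0.3] 0.7222598235072306
cap [256.  199.3] 0.92 [ 401.7 -335.6    0. ]
cap [307.9 226.4] 0.83 [ 383.9 -400.3    0. ]
cap [341.  161.7] 0.59 [ 465.9 -418.4    0. ]
bottle [346.2  44. ] 0.56 [ 581.2 -393.3    0. ]
(252.7123260498047, 199.8493194580078) 16.535114288330078 0.83 [ 404.  -334.1   12. ]
(341.2547302246094, 160.91510009765625) 16.179405212402344 0.58 [ 468.  -417.2   12. ]
(306.760009765625, 228.5399932861328) 15.35422420501709 0.56 [ 385.6 -399.1   12. ]
```

View pics/w5.png

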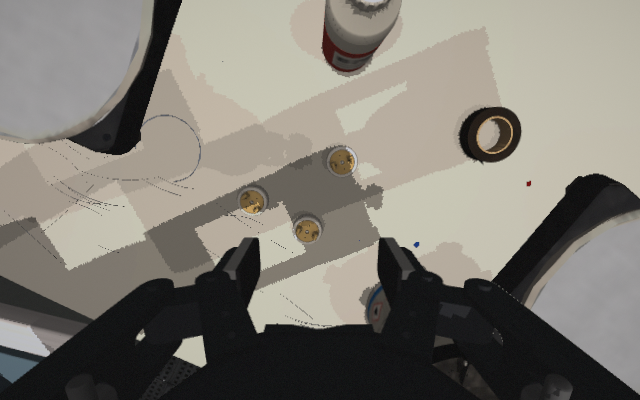

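B at (341,161) remains the farthest cap of the three: (252,200), (307,229) and (341,161). It sits nearest the bottle. Descending on it at (467,-417).

Emit:
apply_moves(increments="0 0 0 0.016 -0.0085 -0.01 70;0 0 0 0.0155 -0.008 -0.01 70;0 0 0 0 0 -0.025 70;0 0 0 0 0 -0.025 70;0 0 0 0 0 -0.025 70;0 0 0 0 0 -0.025 70;0 0 0 0 0 -0.02 70;0 0 0 0 0 -0.015 70;0 0 0 0 0 -0.007 70;0 0 0 0 0 -0.003 70")

```text
t: 12.2
tool_pos: [466.2, -417.7, 4.0]
ee_rot: [0.993, 0.119, -0.001, -0.001]
wrist_force: [-0.8, 0.2, -0.5]
opening: 0.729
grasp_force: 0.0
```

```bash
python3 - <<'E'
from h import *
f=grab_frame("wrist");save(f,"w6.png")
print(read_state()["tool_pos"])
E
```

```text
[ 466.41244688 -418.07455671    4.47608495]
```

View pics/w6.png

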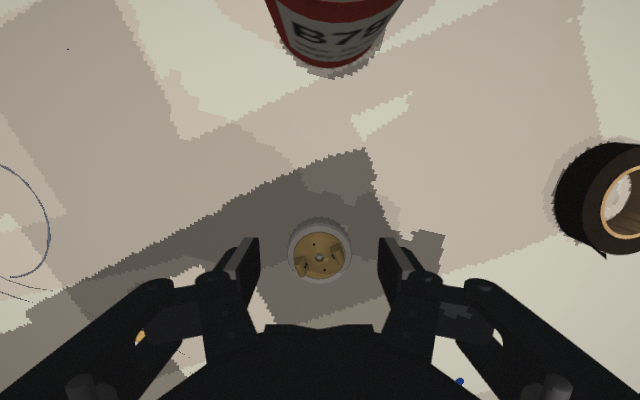

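The cap is centred between the pads (col 320, row 253). Lowering slightly and gripping.

Emit:
apply_moves(increments="0 0 0 0 0 -0.0015 100;0 0 0 0 0 -0.0015 140;0 0 0 0 0 0 180;0 0 0 0 0 0 200;0 0 0 0 0 0 220;0 0 0 0 0 0 220;0 0 0 0 0 0 220;0 0 0 0 0 0 220;0 0 0 0 0 0 220;0 0 0 0 0 0 220", squeeze=25)

```text
t: 13.08
tool_pos: [467.2, -419.3, 3.4]
ee_rot: [0.993, 0.119, 0.001, 0.001]
wrist_force: [0.1, 0.0, 5.6]
opening: 0.374
grasp_force: 25.4
```

Emit:
apply_moves(increments="0 0 0 0 0 0.003 220;0 0 0 0 0 0.006 220;0 0 0 0 0 0.01 220;0 0 0 0 0 0.015 220;0 0 0 -0.005 0 0.02 220;0 0 0 -0.01 0.005 0.02 220;0 0 0 -0.01 0.01 0.02 220;0 0 0 -0.01 0.015 0.02 220;0 0 0 -0.01 0.02 0.02 220;0 0 0 -0.01 0.025 0.015 220")

```text
t: 13.92
tool_pos: [411.4, -344.2, 153.6]
ee_rot: [0.993, 0.119, 0.001, 0.001]
wrist_force: [0.5, 0.3, 0.2]
opening: 0.374
grasp_force: 24.9
```

```bash
python3 - <<'E'
from h import *
f=grab_frame("wrist");save(f,"w7.png",(160,120,480,400),1.5)
print(read_state()["tool_pos"],read_state()["opening"])
E
```

```text
[ 410.23712594 -339.25897762  155.74141219] 0.37427989680149265
```

View pics/w7.png

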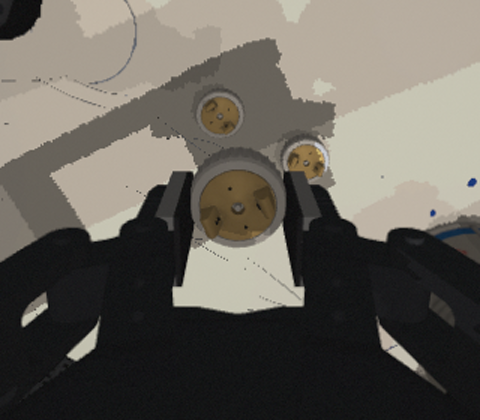

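Cap is held upright, centred between the pads, with the two look-alikes left standing. Carrying it round the scale's near side.

Emit:
apply_moves(increments="0 0 0 -0.005 0.03 0 220;0 0 0 -0.005 0.035 0 220;0 0 0 0 0.04 0 220;0 0 0 0 0.04 0 220;0 0 0 0 0.04 0 220;0 0 0 0 0.04 0 220;0 0 0 0 0.04 0 220;0 0 0 0 0.04 0 220;0 0 0 0.005 0.04 0 220;0 0 0 0.01 0.035 0 220")

```text
t: 14.8
tool_pos: [415.2, 38.8, 152.0]
ee_rot: [0.993, 0.119, -0.0, -0.0]
wrist_force: [0.0, -0.5, -1.0]
opening: 0.377
grasp_force: 25.0
```

Emit:
apply_moves(increments="0 0 0 0.015 0.025 0 220;0 0 0 0.02 0.015 0 220;0 0 0 0.025 0.01 0 220;0 0 0 0.025 0.005 0 220;0 0 0 0.02 0 0 220;0 0 0 0.015 0 0 220;0 0 0 0.005 0 0 220;0 0 0 0 0 0 220;0 0 0 0 0 0 220;0 0 0 0 0 0 220")

```text
t: 15.63
tool_pos: [540.4, 91.4, 151.3]
ee_rot: [0.993, 0.119, -0.001, -0.0]
wrist_force: [0.3, 0.0, -0.8]
opening: 0.376
grasp_force: 25.0
```

```bash
python3 - <<'E'
from h import *
np.set_printoptions(precision=1,suppress=True)
s=read_state();print(s["t"],s["tool_pos"],s["ee_rot"],s["opening"])
f=grab_frame("wrist")
for l,z in(("drawer_face",34),("drawer_bed",14)):
  for o in tip_of(f,l)[:1]: print(l,np.array(o["pixel"]),round(o["p"],2),at_z(f,o["pixel"],z))
p=f["pixels"].astype(int);m=(p[:,:,2]>p[:,:,0]+60)&(p[:,:,2]>p[:,:,1]+20)
n,lab,st,_=cv2.connectedComponentsWithStats(m.astype('uint8'));i=1+np.argmax(st[1:,4]);print(st[i])
b=st[i];print(at_z(f,(b[0],b[1]+b[3]/2),50),at_z(f,(b[0]+b[2],b[1]+b[3]/2),50))
E
```

```text
15.6333 [540.4  91.4 151.3] [ 1.   0.1 -0.  -0. ] 0.3760024174183643
drawer_face [320.2 205.2] 0.91 [531.8  87.8  34. ]
drawer_bed [312.6 157.5] 0.98 [571.5 105.1  14. ]
[ 245  206  142    9 1152]
[515.5 153.3  50. ] [545.6  29.7  50. ]
```

Emit:
apply_moves(increments="0 0 0 0.012 0.0035 0 220;0 0 0 0.012 0.004 0 220;0 0 0 0.0115 0.004 -0.005 220;0 0 0 0 0 -0.02 220;0 0 0 0 0 -0.025 220;0 0 0 0 0 -0.025 220;0 0 0 0 0 -0.025 220;0 0 0 0 0 -0.015 220;0 0 0 0 0 -0.008 220;0 0 0 0 0 -0.005 220")

```text
t: 16.62
tool_pos: [576.3, 103.0, 21.9]
ee_rot: [0.993, 0.119, -0.001, -0.0]
wrist_force: [0.5, 0.1, -0.4]
opening: 0.374
grasp_force: 25.0
```

Emit:
apply_moves(increments="0 0 0 0 0 -0.001 220;0 0 0 0 0 -0.001 220;0 0 0 0 0 -0.001 220;0 0 0 0 0 -0.001 220;0 0 0 0 0 0 220;0 0 0 0 0 0 220;0 0 0 0 0 0 220;0 0 0 0 0 0 220;0 0 0 0 0 0 220;0 0 0 0 0 0 220")

```text
t: 17.45
tool_pos: [577.1, 102.9, 19.4]
ee_rot: [0.993, 0.119, 0.0, 0.0]
wrist_force: [0.9, 0.5, 0.3]
opening: 0.374
grasp_force: 25.0
```

Emit:
apply_moves(increments="0 0 0 0 0 -0.0005 220;0 0 0 0 0 -0.0005 220;0 0 0 0 0 -0.0005 220;0 0 0 0 0 -0.0005 220;0 0 0 0 0 0 220;0 0 0 0 0 0 220;0 0 0 0 0 0 220;0 0 0 0 0 0 220;0 0 0 0 0 0 220;0 0 0 0 0 0 220")

```text
t: 18.28
tool_pos: [577.1, 102.9, 17.4]
ee_rot: [0.993, 0.119, -0.0, -0.0]
wrist_force: [-2.3, -0.3, 1.4]
opening: 0.373
grasp_force: 25.3
```

Emit:
apply_moves(increments="0 0 0 0 0 0 150;0 0 0 0 0 0 130;0 0 0 0 0 0 110;0 0 0 0 0 0 95;0 0 0 0 0 0 95;0 0 0 0 0 0 95;0 0 0 0 0 0 95;0 0 0 0 0 0.002 95;0 0 0 0 0 0.003 95;0 0 0 0 0 0.005 95")

```text
t: 19.12
tool_pos: [576.8, 102.9, 27.3]
ee_rot: [0.993, 0.119, -0.0, -0.0]
wrist_force: [0.6, -0.2, 1.0]
opening: 0.627
grasp_force: 0.0
```

Emit:
apply_moves(increments="0 0 0 0 0 0.01 95;0 0 0 0 0 0.015 95;0 0 0 0 0 0.02 95;0 0 0 0 0 0.03 95;0 0 0 0 0 0.03 95;0 0 0 -0.01 -0.0025 0.02 95;0 0 0 -0.02 -0.005 0 95;0 0 0 -0.02 -0.005 0 95;0 0 0 -0.02 -0.005 0 180;0 0 0 -0.02 -0.005 0 255")

```text
t: 19.95
tool_pos: [486.4, 80.3, 153.5]
ee_rot: [0.993, 0.119, 0.001, 0.0]
wrist_force: [0.0, -0.1, 0.3]
opening: 0.351
grasp_force: 0.0
```

```bash
python3 - <<'E'
from h import *
np.set_printoptions(precision=1,suppress=True)
s=read_state();print(s["t"],s["tool_pos"],s["ee_rot"],s["opening"])
f=grab_frame("wrist");save(f,"w8.png")
for l,z in(("drawer_face",34),("drawer_bed",14),("cap",14)):
  for o in tip_of(f,l)[:1]: print(l,np.array(o["pixel"]),round(o["p"],2),at_z(f,o["pixel"],z))
E
```

```text
19.95 [486.4  80.3 153.5] [1.  0.1 0.  0. ] 0.35077647000507134
drawer_face [322.9 148.7] 0.85 [529.9  86.8  34. ]
cap [317.   91.4] 0.92 [578.5 104.2  14. ]
```

View pics/w8.png

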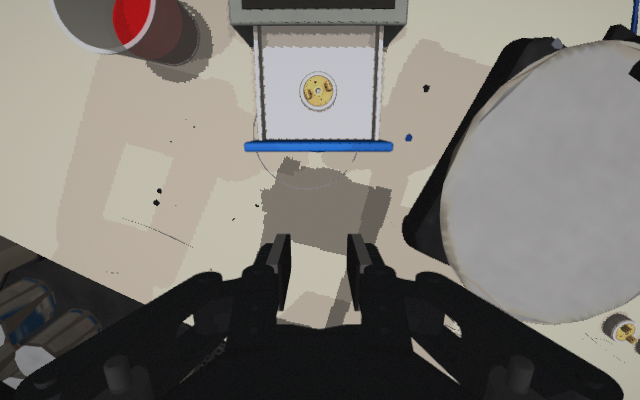

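The cap stands upright mid-tray at (317,91), and the drawer is still out. Now down in front of it for the second press.

Emit:
apply_moves(increments="0 0 0 0.003 0.0015 -0.01 255;0 0 0 0.003 0.001 -0.015 255;0 0 0 0 0 -0.02 255;0 0 0 0 0 -0.02 255;0 0 0 0 0 -0.02 255;0 0 0 0 0 -0.02 255;0 0 0 0 0 -0.015 255;0 0 0 0 0 -0.008 255;0 0 0 0 0 0 255;0 0 0 0 0 0 255")

```text
t: 20.98
tool_pos: [493.5, 83.0, 23.9]
ee_rot: [0.993, 0.119, -0.0, -0.0]
wrist_force: [0.4, 0.5, -0.7]
opening: -0.001
grasp_force: 0.0
```

Emit:
apply_moves(increments="0 0 0 0.0024 0.0006 0 255;0 0 0 0.0024 0.0006 0 255;0 0 0 0.0024 0.0006 0 255;0 0 0 0.0024 0.0006 0 255;0 0 0 0.0024 0.0006 0 255;0 0 0 0.0024 0.0006 0 255;0 0 0 0.0024 0.0006 0 255;0 0 0 0.0024 0.0006 0 255;0 0 0 0.0024 0.0006 0 255;0 0 0 0.0015 0.0004 0 255")

```text
t: 21.82
tool_pos: [516.6, 88.8, 24.3]
ee_rot: [0.993, 0.119, 0.0, 0.0]
wrist_force: [0.7, 0.6, 0.8]
opening: 0.001
grasp_force: 0.0
```

Emit:
apply_moves(increments="0 0 0 0.001 0.00024 0 255;0 0 0 0.0015 0.00036 0 255;0 0 0 0.002 0.0005 0 255;0 0 0 0.0024 0.0006 0 255;0 0 0 0.0024 0.0006 0 255;0 0 0 0.0024 0.0006 0 255;0 0 0 0.0024 0.0006 0 255;0 0 0 0.0024 0.0006 0 255;0 0 0 0.0024 0.0006 0 255;0 0 0 0.0024 0.0006 0 255")

```text
t: 22.65
tool_pos: [537.4, 94.0, 24.2]
ee_rot: [0.993, 0.119, -0.0, -0.0]
wrist_force: [-3.9, -2.1, 0.9]
opening: -0.001
grasp_force: 2.0
```

Emit:
apply_moves(increments="0 0 0 0.0024 0.0006 0 255;0 0 0 0.0024 0.0006 0 255;0 0 0 0.0024 0.0006 0 255;0 0 0 0.0024 0.0006 0 255;0 0 0 0.0024 0.0006 0 255;0 0 0 0.0024 0.0006 0 255;0 0 0 0.0024 0.0006 0 255;0 0 0 0.0024 0.0006 0 255;0 0 0 0.0024 0.0006 0 255;0 0 0 0.0024 0.0006 0 255")

```text
t: 23.48
tool_pos: [561.4, 99.9, 24.2]
ee_rot: [0.993, 0.119, -0.0, 0.0]
wrist_force: [-4.8, -2.6, -0.2]
opening: 0.004
grasp_force: 2.7
```

Emit:
apply_moves(increments="0 0 0 0.0024 0.0006 0 255;0 0 0 0.0024 0.0006 0 255;0 0 0 0.0024 0.0006 0 255;0 0 0 0.0024 0.0006 0 255;0 0 0 0.0024 0.0006 0 255;0 0 0 0.002 0.0005 0 255;0 0 0 0.0015 0.0004 0 255;0 0 0 0.001 0.0002 0 255;0 0 0 0 0 0 255;0 0 0 0 0 0 255")

```text
t: 24.32
tool_pos: [577.6, 103.9, 24.2]
ee_rot: [0.993, 0.119, -0.001, 0.0]
wrist_force: [-4.9, -3.8, 2.0]
opening: -0.003
grasp_force: 2.9
```

Emit:
apply_moves(increments="0 0 0 0.0006 0.00014 0 255;0 0 0 0.0006 0.00014 0 255;0 0 0 0.0006 0.00014 0 255;0 0 0 0.0006 0.00014 0 255;0 0 0 0.0006 0.00014 0 255;0 0 0 0.0005 0.00014 0 255;0 0 0 0 0 0 255;0 0 0 0 0 0 255;0 0 0 0 0 0 255;0 0 0 0 0 0 255")

```text
t: 25.15
tool_pos: [581.0, 104.7, 24.2]
ee_rot: [0.993, 0.119, -0.001, 0.0]
wrist_force: [-5.9, -2.8, 2.6]
opening: 0.001
grasp_force: 3.2
```

Emit:
apply_moves(increments="0 0 0 0.0005 0.00012 0 255;0 0 0 0.0005 0.00012 0 255;0 0 0 0.0005 0.00012 0 255;0 0 0 0.0005 0.00012 0 255;0 0 0 0.0005 0.00012 0 255;0 0 0 0.0005 0.00012 0 255;0 0 0 0 0 0 255;0 0 0 0 0 0 255;0 0 0 0 0 0 255;0 0 0 0 0 0 255")

```text
t: 25.98
tool_pos: [582.0, 105.0, 24.1]
ee_rot: [0.993, 0.119, -0.003, 0.0]
wrist_force: [-10.5, -5.7, 6.2]
opening: -0.001
grasp_force: 6.2
```

Same stop at x=582, 11.6 N. Releasing gently.

Emit:
apply_moves(increments="0 0 0 -0.002 -0.0005 0 255;0 0 0 -0.002 -0.0005 0 255;0 0 0 -0.0024 -0.0006 0 255;0 0 0 -0.0024 -0.0006 0 255;0 0 0 -0.0024 -0.0006 0 255;0 0 0 -0.0024 -0.0006 0 255;0 0 0 -0.0024 -0.0006 0 255;0 0 0 -0.003 -0.0007 0 255;0 0 0 -0.005 -0.0012 0 255;0 0 0 -0.008 -0.002 0 255")

```text
t: 26.82
tool_pos: [554.0, 98.0, 24.9]
ee_rot: [0.993, 0.119, 0.002, 0.0]
wrist_force: [0.1, 0.7, -0.4]
opening: 0.003
grasp_force: 0.0
```

Emit:
apply_moves(increments="0 0 0 -0.01 -0.0025 0 255;0 0 0 -0.01 -0.0025 0 255;0 0 0 -0.01 -0.0025 0 255;0 0 0 -0.01 -0.0025 0 255;0 0 0 0 0 0.02 255;0 0 0 0 0 0.03 255;0 0 0 0 0 0.03 255;0 0 0 0 0 0.03 255;0 0 0 0 0 0.02 255;0 0 0 0 0 0 255")

```text
t: 27.65
tool_pos: [515.7, 87.8, 159.6]
ee_rot: [0.993, 0.119, 0.005, 0.001]
wrist_force: [0.5, -0.5, 0.7]
opening: -0.001
grasp_force: 0.0
```

```bash
python3 - <<'E'
from h import *
np.set_printoptions(precision=1,suppress=True)
s=read_state();print(s["t"],s["tool_pos"],s["wrist_force"])
f=grab_frame("wrist");save(f,"w9.png",(200,0,440,180),2.5)
for l,z in(("drawer_face",34),("drawer_bed",14),("cap",14)):
  for o in tip_of(f,l)[:2]: print(l,np.array(o["pixel"]),round(o["p"],2),at_z(f,o["pixel"],z))
E
```

```text
27.65 [515.7  87.8 159.6] [ 0.5 -0.5  0.7]
drawer_face [317.9 129.9] 0.62 [575.4 102.7  34. ]
drawer_bed [316.5  82.6] 0.76 [617.5 114.3  14. ]
cap [317.9  72.9] 0.97 [626.2 115.1  14. ]
cap [635.  357.7] 0.63 [ 395.5 -373.2   14. ]
```

View pics/w9.png

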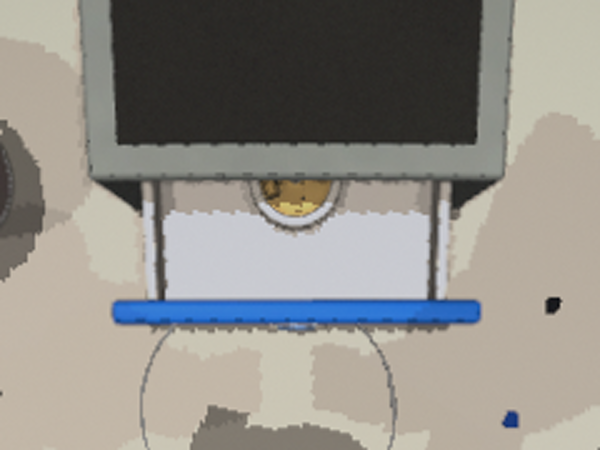

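The drawer is locked (face at x=575, its start position) and the cap is upright inside at crop (297,200). Handing in.

```bash
python3 -c "from bench import close_job; print(close_job())"
```

```text
the job is handed in; nothing more can be done
None
```

The air cap is standing upright in the drawer, and the drawer is locked shut. I pressed it to the stop twice at about 13 N or less and left the tin, cup and bottle alone; the job is handed in, but no verdict came back.

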